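Load the measured electrodes into the magazine rack in order

TASK

The four copper electrodes in the full transport rack have been measured. Move them by their steel holders, one after another and upright, into the empty magazine rack, keeping their order: counted from the end with the black ball knob on each rack, the first goes into the first socket, the second into the second and so on, because the erosion machine calls them up by socket number. Leave all four standing fully seated.

Things in the scene. Friction and masses are not known exactly. Their poses are not given: they have to be found in the camera images.
- pin_electrode: electrode: round steel holder 32 mm diameter, 28 mm high, with a copper round pin (13 mm, end 7 mm thick), 28 mm tall, on top. Origin: on its axis at the holder's underside, which rests on the socket rim; z up. Below it a tapered foot 16 mm long (24 to 11 mm diameter). Grip the steel part from above, fingers closing across the row; turn about z is free. 0.13 to 0.25 kg. Starts in socket_pin.
- rib_electrode: electrode: round steel holder 32 mm diameter, 28 mm high, with a copper thin upright rib (22x3.5 mm), 24 mm tall, on top. Origin: on its axis at the holder's underside, which rests on the socket rim; z up. Below it a tapered foot 16 mm long (24 to 11 mm diameter). Grip the steel part from above, fingers closing across the row; turn about z is free. 0.13 to 0.25 kg. Starts in socket_rib.
- block_electrode: electrode: round steel holder 32 mm diameter, 28 mm high, with a copper stepped square block (19x19 mm), 20 mm tall, on top. Origin: on its axis at the holder's underside, which rests on the socket rim; z up. Below it a tapered foot 16 mm long (24 to 11 mm diameter). Grip the steel part from above, fingers closing across the row; turn about z is free. 0.13 to 0.25 kg. Starts in socket_block.
- cross_electrode: electrode: round steel holder 32 mm diameter, 28 mm high, with a copper plus-shaped rib (23 mm across), 22 mm tall, on top. Origin: on its axis at the holder's underside, which rests on the socket rim; z up. Below it a tapered foot 16 mm long (24 to 11 mm diameter). Grip the steel part from above, fingers closing across the row; turn about z is free. 0.13 to 0.25 kg. Starts in socket_cross.
- socket_pin: one of four alike white plastic cups in a row on full_rack; pin_electrode stands in it at the start. It never moves during the job; which place in the row it has differs from start to start. Origin: centre of its underside, 12 mm above the table; rim 20 mm higher, 39 mm outside diameter; axes as full_rack.
- socket_rib: one of four alike white plastic cups in a row on full_rack; rib_electrode stands in it at the start. It never moves during the job; which place in the row it has differs from start to start. Origin: centre of its underside, 12 mm above the table; rim 20 mm higher, 39 mm outside diameter; axes as full_rack.
- socket_block: one of four alike white plastic cups in a row on full_rack; block_electrode stands in it at the start. It never moves during the job; which place in the row it has differs from start to start. Origin: centre of its underside, 12 mm above the table; rim 20 mm higher, 39 mm outside diameter; axes as full_rack.
- socket_cross: one of four alike white plastic cups in a row on full_rack; cross_electrode stands in it at the start. It never moves during the job; which place in the row it has differs from start to start. Origin: centre of its underside, 12 mm above the table; rim 20 mm higher, 39 mm outside diameter; axes as full_rack.
- full_rack: transport rack: aluminium plate with four white sockets, the four socket_ entries in any order, all full at the start. Socket axes on its x axis at x = -0.072 (first, at the knob), -0.024, 0.024, 0.072 (fourth). Origin on the table amid the row, z up. Plate x -0.124 to 0.108, 46 mm wide, 12 mm thick; black ball knob at x = -0.110, top 35 mm high. Fixed. 
- empty_rack: magazine rack: four empty grey sockets, any yaw. Socket axes on its x axis at x = -0.072 (first, at the knob), -0.024, 0.024, 0.072 (fourth). Origin on the table amid the row, z up. Plate x -0.124 to 0.108, 46 mm wide, 12 mm thick; black ball knob at x = -0.110, top 35 mm high. Fixed. Rims 32 mm above the table = origin height of a seated electrode; conical, 26 mm mouth, 13 mm floor, 17 mm deep.
Things that resemble listed ones, but are neither listed nor needed, are in the scene too. Leave any brown or red look-alike of the cross_electrode alone.

How it is judged (in metres and radians):
At the end, for the whole second after the job is handed in: Each electrode stands released and at rest in the magazine socket with the same number, counted from the knob end, as the transport socket it came from: within 8 mm of that socket's axis along and across the row, 4 mm of seated height and 0.12 rad of upright (((x of socket_pin in the frame of full_rack between -0.082 and -0.062 m and x of pin_electrode in the frame of empty_rack between -0.08 and -0.064 m) or (x of socket_pin in the frame of full_rack between -0.034 and -0.014 m and x of pin_electrode in the frame of empty_rack between -0.032 and -0.016 m) or (x of socket_pin in the frame of full_rack between 0.014 and 0.034 m and x of pin_electrode in the frame of empty_rack between 0.016 and 0.032 m) or (x of socket_pin in the frame of full_rack between 0.062 and 0.082 m and x of pin_electrode in the frame of empty_rack between 0.064 and 0.08 m)) and y of pin_electrode in the frame of empty_rack between -0.008 and 0.008 m and z of pin_electrode in the frame of empty_rack between 0.028 and 0.036 m and angle between each of pin_electrode, rib_electrode, block_electrode, cross_electrode's own z axis and vertical below 0.12 rad and linear speed of each of pin_electrode, rib_electrode, block_electrode, cross_electrode below 0.02 m/s and angular speed of each of pin_electrode, rib_electrode, block_electrode, cross_electrode below 0.2 rad/s and ((x of socket_rib in the frame of full_rack between -0.082 and -0.062 m and x of rib_electrode in the frame of empty_rack between -0.08 and -0.064 m) or (x of socket_rib in the frame of full_rack between -0.034 and -0.014 m and x of rib_electrode in the frame of empty_rack between -0.032 and -0.016 m) or (x of socket_rib in the frame of full_rack between 0.014 and 0.034 m and x of rib_electrode in the frame of empty_rack between 0.016 and 0.032 m) or (x of socket_rib in the frame of full_rack between 0.062 and 0.082 m and x of rib_electrode in the frame of empty_rack between 0.064 and 0.08 m)) and y of rib_electrode in the frame of empty_rack between -0.008 and 0.008 m and z of rib_electrode in the frame of empty_rack between 0.028 and 0.036 m and ((x of socket_block in the frame of full_rack between -0.082 and -0.062 m and x of block_electrode in the frame of empty_rack between -0.08 and -0.064 m) or (x of socket_block in the frame of full_rack between -0.034 and -0.014 m and x of block_electrode in the frame of empty_rack between -0.032 and -0.016 m) or (x of socket_block in the frame of full_rack between 0.014 and 0.034 m and x of block_electrode in the frame of empty_rack between 0.016 and 0.032 m) or (x of socket_block in the frame of full_rack between 0.062 and 0.082 m and x of block_electrode in the frame of empty_rack between 0.064 and 0.08 m)) and y of block_electrode in the frame of empty_rack between -0.008 and 0.008 m and z of block_electrode in the frame of empty_rack between 0.028 and 0.036 m and ((x of socket_cross in the frame of full_rack between -0.082 and -0.062 m and x of cross_electrode in the frame of empty_rack between -0.08 and -0.064 m) or (x of socket_cross in the frame of full_rack between -0.034 and -0.014 m and x of cross_electrode in the frame of empty_rack between -0.032 and -0.016 m) or (x of socket_cross in the frame of full_rack between 0.014 and 0.034 m and x of cross_electrode in the frame of empty_rack between 0.016 and 0.032 m) or (x of socket_cross in the frame of full_rack between 0.062 and 0.082 m and x of cross_electrode in the frame of empty_rack between 0.064 and 0.08 m)) and y of cross_electrode in the frame of empty_rack between -0.008 and 0.008 m and z of cross_electrode in the frame of empty_rack between 0.028 and 0.036 m); the robot touches nothing.
It fails at once if an electrode is tipped over (more than 0.7 rad from upright) (angle between any of pin_electrode, rib_electrode, block_electrode, cross_electrode's own z axis and vertical above 0.7 rad).
It also fails if it takes over 93 s, if anything falls off the work surface, if the arm or the gripper's body presses on something with over 40 N, if the wrist force passes 120 N, or if a joint passes its speed limit or range.

ROBOT

A 6-joint arm with a two-finger parallel gripper is mounted at the origin on a cart in front of the work surface, level with it; the furniture and walls round the work are solid. World frame = base frame: x ahead of the robot, y to its left, z up, the work surface at z = 0. Lengths are in m, angles in degrees, forces in N, time in s.
With the tool pointing down it reaches from about 0.375 to 0.9 m from the base axis. Payload 3.1 kg.
Tool frame: the origin (TCP) lies midway between the tips of the shut fingers; the grasp point (between the pads) lies 19 mm behind it; z points along the fingers, y is the line along which they close (so a half turn about z gives the same grasp; the last joint's range is limited). The gripper opens to 87 mm and grips with 3 to 60 N. Pads are 19 mm wide; open, the fingers measure 117 mm over their backs; the gripper's body (75 mm by 190 mm) begins 51 mm behind the grasp point.
Start: joints at [-86.774, 30.224, 82.088, -0, 67.689, -10.227], TCP at [0.145, -0.608, 0.198] pointing down, gripper open.
Joint ranges: [-176.69, 176.69], [-43.24, 126.21], [12.49, 139.97], [-82, 262], [0, 151.66], [-163.58, 163.58]. Speed limits (degrees/s): [159.86, 159.86, 180, 180, 180, 180].

INTERFACE

Orientations are given as a 3x3 rotation matrix whose columns are the frame's x, y, z axes.
In Python, from rig import read_state, optics, bot gives the robot as it stands. The module is installed in compiled form; this text tells all that it offers.
- The arm moves only by the tool send_rows, never from a script. Its argument "commands" is a list of rows, each a list of 7 numbers: the turn, a rotation vector about the tool's x, y, z in units of 5 degrees (1.0 is 5 degrees), then the shift along the tool's x, y, z in units of 30 mm (1.0 is 30 mm), then the opening, from 0 (shut) to 1 (fully open). In form: [[rx, ry, rz, tx, ty, tz, gripper], ...]. A call has 1 to 20 rows; each row is the pose to reach, as a shift and turn from the pose commanded when the call began, along the tool's axes at that moment; what a row does not reach only later rows make up. A row lasts 1/12 s, in which the tool goes at most 41.7 mm and 7.16 degrees, less where a joint would pass 70% of its speed; a pose out of reach is approached as far as the arm can. A call with a gripper value outside its range is refused whole. The fingers move at their own pace and stop on an object; the grip force is fixed at half the most. Time passes only in rows, so rows that repeat a pose let the fingers close. It gives the time, the measured TCP pose, the force, the opening and the grip force at its end, in the units of the state.
- read_state(): the state, without advancing time (a new reading comes with each control period).
- optics.capture(name): name is "side" or "top"; returns a dict with "image" (480x640x3 uint8, blue, green, red), "intrinsics" (3x3 intrinsics, pixels), "extrinsics" (4x4, takes a point from world to camera coordinates). Camera axes: x right, y down, z forward; pixel columns grow to the right and rows downward; lengths in m; the calibration is good to about 2 mm. A picture is of the moment at which its call begins. There is no depth.
- bot.hand_in(): hands the job in; it is judged then, once.
The state is a dict: "time_s": time; "joint_positions": joint angles; "qvel": joint speeds; "tau": joint torques, N m; "position": TCP position; "tcp_rot": TCP orientation; "force": force on the tool from outside, world axes, zero at the start; "moment": the same for the moment, N m; "opening": opening from 0.0 (shut) to 1.0 (fully open); "grasp_force": force on a finger pad.
Only numpy, scipy, OpenCV 4.12 (cv2) and the standard library are available. Lean on these libraries where they do the work, as an engineer would, in place of code of your own. Each camera call takes 0.05 s, during which the arm holds its last target. There are 200 camera calls.

## Working session

There is one attempt and no reset: what is moved stays moved. The work goes in short steps, Python scripts to look and compute and a tool call to move; the robot and the scene stay as the last step left them, time stands still between calls to the robot, and variables do not carry over. Pictures are saved under pics/ and viewed, at most 14 in all, crops included, and the job is handed in when it is done.

Besides the shell and the picture viewer there is one more tool, called after ">>>" in YAML: its name, and indented under it one key for each argument. send_rows: Moves the arm, as the interface text tells. Its arguments: {"type":"object","properties":{"commands":{"type":"array","items":{"type":"array","items":{"type":"number"}}}},"required":["commands"]}

```bash
mkdir -p pics; python3 - <<'E'
from rig import *
import cv2
for n in("top","side"):
    c=optics.capture(n); cv2.imwrite(f"pics/{n}0.png",c["image"]); print(c["intrinsics"],c["extrinsics"])
s=read_state(); print(s)
E
```

```text
[[568.20778221   0.         318.15637009]
 [  0.         568.20778221 243.99413698]
 [  0.           0.           1.        ]] [[ 0.01058501 -0.99959353  0.02647125 -0.20185247]
 [-0.99340798 -0.01353398 -0.11383063  0.58655805]
 [ 0.11414262 -0.02509185 -0.99314745  1.02098519]
 [ 0.          0.          0.          1.        ]]
[[491.7979725    0.         324.1482285 ]
 [  0.         491.7979725  237.38287326]
 [  0.           0.           1.        ]] [[-0.94389331 -0.32972626 -0.01860142  0.48095511]
 [-0.2002349   0.61617669 -0.76172979  0.27103211]
 [ 0.26262408 -0.715267   -0.64762776  0.60605617]
 [ 0.          0.          0.          1.        ]]
{'time_s': 0.1, 'joint_positions': array([-8.67751575e+01,  3.02733061e+01,  8.21482919e+01, -1.14413540e-03,
        6.76898931e+01, -1.02263261e+01]), 'qvel': array([ 0.09281607, -0.17144433, -0.10038804, -0.13929913, -0.00231491,
        0.01483287]), 'tau': array([-3.93262308e-04, -4.40986061e+01, -1.77151251e+01,  6.33732369e-02,
        5.34054777e-02, -5.09724418e-05]), 'position': array([ 0.14537814, -0.60713518,  0.19707729]), 'tcp_rot': array([[ 9.72566779e-01,  2.32623826e-01, -1.27909549e-04],
       [ 2.32623631e-01, -9.72564895e-01,  1.94176588e-03],
       [ 3.27300671e-04, -1.91825177e-03, -9.99998107e-01]]), 'force': array([ 0.62723847, -0.78749087, -0.39176546]), 'moment': array([-0.04298614,  0.01185086, -0.01324641]), 'grasp_force': 0.0, 'opening': 0.9977770465201129}
```

View pics/top0.png

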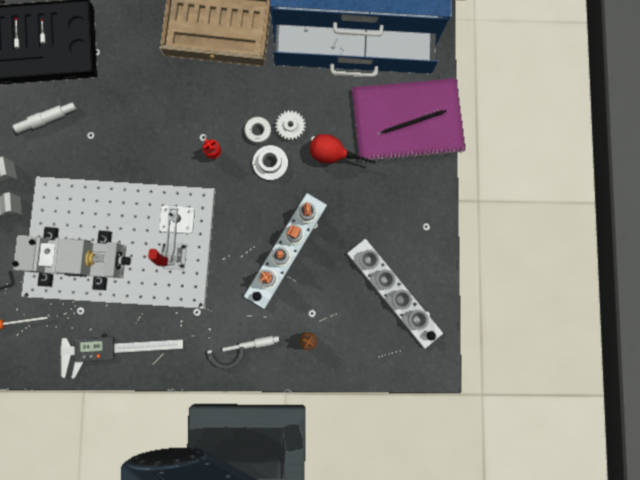

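View pics/side0.png

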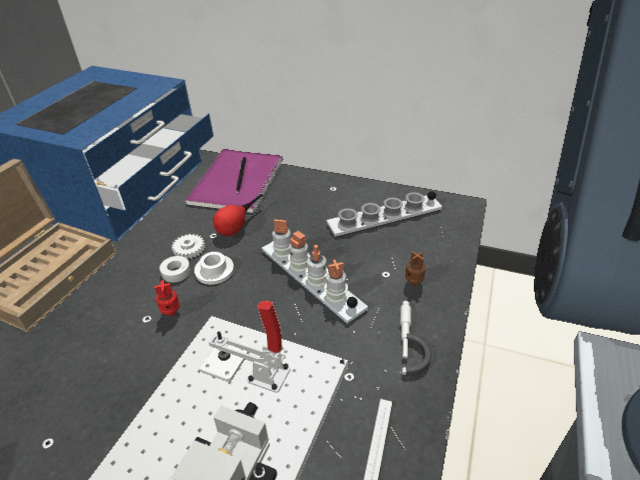

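Top: full rack knob is at (257,296), with the order from the knob cross, pin, block, rib. The empty rack's knob is at (431,336). I'll enlarge both views to measure.

```bash
python3 - <<'E'
import cv2
a=cv2.imread("pics/top0.png")[185:355,235:450]; cv2.imwrite("pics/t1.png",cv2.resize(a,None,fx=3.5,fy=3.5,interpolation=cv2.INTER_CUBIC))
a=cv2.imread("pics/side0.png")[180:330,255:450]; cv2.imwrite("pics/s1.png",cv2.resize(a,None,fx=4,fy=4,interpolation=cv2.INTER_CUBIC))
E
```

```text
(no output)
```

View pics/t1.png

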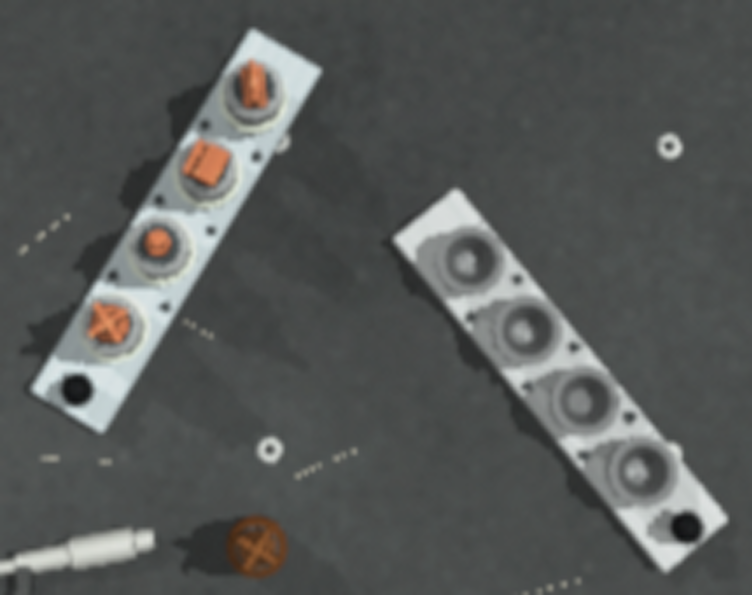

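View pics/s1.png

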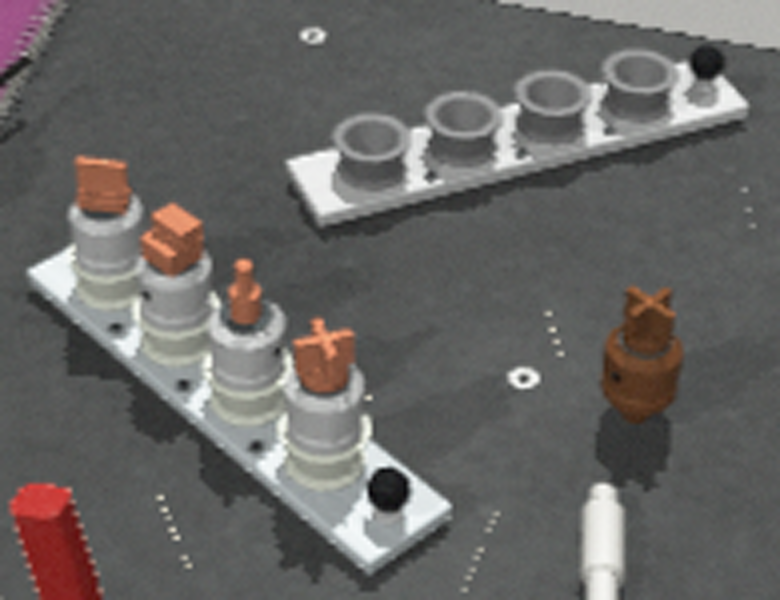

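Top crop: the full plate corners are (30,391), (103,433), (252,29) and (322,70). The empty plate corners are (727,520), (664,572), (457,188) and (392,240), and its rims run from (472,261) to (642,471). The side crop confirms the order: cross, pin, block, rib from the knob. Next I fit both rack poses using both views.

```bash
cat >h.py <<'E'
import numpy as np
from rig import optics,read_state
from scipy.optimize import least_squares
XS=[-.072,-.024,.024,.072]
def w(P,x,y=0,z=0):
    c,s=np.cos(P[2]),np.sin(P[2]); return np.array([P[0]+c*x-s*y,P[1]+s*x+c*y,z])
def proj(cam,p):
    q=cam["intrinsics"]@(cam["extrinsics"]@np.r_[p,1])[:3]; return q[:2]/q[2]
E
python3 - <<'E'
from h import *
T=optics.capture("top");S=optics.capture("side")
t=lambda u,v:(T,np.array([(u+.5)/3.5-.5+235,(v+.5)/3.5-.5+185]))
s=lambda u,v:(S,np.array([(u+.5)/4-.5+255,(v+.5)/4-.5+180]))
a,b,h,z=-.124,.108,.023,.012
full=[((a,h,z),t(30,391)),((a,-h,z),t(103,433)),((b,h,z),t(252,29)),((b,-h,z),t(322,70)),((-.11,0,.025),t(77,390)),
 ((a,h,z),s(372,562)),((a,-h,z),s(452,506)),((b,h,z),s(28,270)),((-.11,0,.025),s(389,490))]
emp=[((a,-h,z),t(727,520)),((a,h,z),t(664,572)),((b,-h,z),t(457,188)),((b,h,z),t(392,240)),((-.11,0,.025),t(686,527)),
 ((a,h,z),s(747,104)),((b,h,z),s(320,216)),((b,-h,z),s(287,163)),((-.11,0,.025),s(708,62))]
for x,p,q in zip(XS,[(642,471),(585,401),(530,331),(472,261)],[(641,72),(553,93),(464,115),(372,137)]):
    emp+=[((x,0,.032),t(*p)),((x,0,.032),s(*q))]
for nm,o,i in(("full",full,(.5,-.2,1)),("emp",emp,(.45,-.4,2.2))):
  for sel in("both","T","S"):
    oo=[r for r in o if sel=="both" or (r[1][0] is T)==(sel=="T")]
    f=lambda P:np.concatenate([proj(c,w(P,*l))-m for l,(c,m) in oo])
    r=least_squares(f,i,loss="soft_l1"); P=r.x
    print(nm,sel,P.round(4),np.degrees(P[2]).round(1),f(P).reshape(-1,2).round(1).tolist() if sel=="both" else "")
  
E
```

```text
full both [ 0.5864 -0.1375 -0.5267] -30.2 [[-0.2, 0.1], [-0.1, 0.7], [-0.1, -0.6], [0.5, -0.1], [0.2, 0.1], [-0.6, 0.3], [0.6, -0.4], [-0.2, -0.2], [0.0, 0.3]]
full T [ 0.5865 -0.1375 -0.5273] -30.2 
full S [ 0.5864 -0.1377 -0.5261] -30.1 
emp both [ 0.507  -0.336   0.6922] 39.7 [[1.1, -0.1], [0.5, 0.7], [-0.2, -0.5], [-0.2, -0.4], [0.3, 0.2], [1.0, 0.6], [-0.0, 0.1], [-0.3, -0.7], [-0.4, 1.2], [0.5, 0.2], [-0.1, -0.1], [0.1, -0.0], [0.1, 0.0], [-0.7, -0.2], [0.0, 0.0], [-0.5, -0.2], [0.1, 0.2]]
emp T [ 0.507  -0.3358  0.6889] 39.5 
emp S [ 0.5072 -0.3364  0.7021] 40.2
```

```bash
cat >>h.py <<'E'
from scipy.spatial.transform import Rotation as R
F=(.5864,-.1375,np.radians(-30.2));E=(.507,-.336,np.radians(39.7))
def delta(P,yaw,z,i):
    st=read_state(); M=st["tcp_rot"]; a=np.radians(yaw); y=np.array([np.cos(a),np.sin(a),0]); Z=np.array([0,0,-1.])
    G=np.c_[np.cross(y,Z),y,Z]
    return np.r_[np.degrees(R.from_matrix(M.T@G).as_rotvec())/5, M.T@(w(P,XS[i],0,z)-st["position"])/.03].round(2).tolist()
def show(*js):
    for j in js:
        k,z=j.split(","); P,yaw=(F,-120.2) if k[0]=="p" else (E,-50.3); print(j,delta(P,yaw,float(z),int(k[1])-1))
import sys
if __name__=="__main__": show(*sys.argv[1:])
E
python3 h.py p1,.16
```

```text
p1,.16 [-0.02, 0.0, 8.73, 16.2, -13.47, 1.27]
```

>>> send_rows:
  commands:
    - [-0.02, 0, 3, 5, -4.2, 0.4, 0.7]
    - [-0.02, 0, 5, 9, -7.5, 0.7, 0.7]
    - [-0.02, 0, 8.73, 16.2, -13.47, 1.27, 0.7]
    - [-0.02, 0, 8.73, 16.2, -13.47, 1.27, 0.7]
    - [-0.02, 0, 8.73, 16.2, -13.47, 1.27, 0.7]
    - [-0.02, 0, 8.73, 16.2, -13.47, 1.27, 0.7]
    - [-0.02, 0, 8.73, 16.2, -13.47, 1.27, 0.7]
    - [-0.02, 0, 8.73, 16.2, -13.47, 1.27, 0.7]
    - [-0.02, 0, 8.73, 16.2, -13.47, 1.27, 0.7]
    - [-0.02, 0, 8.73, 16.2, -13.47, 1.27, 0.7]
    - [-0.02, 0, 8.73, 16.2, -13.47, 1.27, 0.7]
    - [-0.02, 0, 8.73, 16.2, -13.47, 1.27, 0.7]
    - [-0.02, 0, 8.73, 16.2, -13.47, 1.27, 0.7]
    - [-0.02, 0, 8.73, 16.2, -13.47, 1.27, 0.7]
    - [-0.02, 0, 8.73, 16.2, -13.47, 1.27, 0.7]
    - [-0.02, 0, 8.73, 16.2, -13.47, 1.27, 0.7]
    - [-0.02, 0, 8.73, 16.2, -13.47, 1.27, 0.7]
    - [-0.02, 0, 8.73, 16.2, -13.47, 1.27, 0.7]
    - [-0.02, 0, 8.73, 16.2, -13.47, 1.27, 0.7]
    - [-0.02, 0, 8.73, 16.2, -13.47, 1.27, 0.7]

```text
time_s: 1.87
position: [0.5232, -0.1031, 0.1599]
tcp_rot: [[0.863, -0.505, -0.001], [-0.505, -0.863, -0.002], [0.0, 0.002, -1.0]]
force: [0.3, -0.4, -0.4]
opening: 0.699
grasp_force: 0.0
```

```bash
python3 h.py p1,.16 p1,.028
```

```text
p1,.16 [0.02, -0.0, -0.02, -0.0, -0.07, -0.0]
p1,.028 [0.02, -0.0, -0.02, -0.0, -0.08, 4.4]
```

>>> send_rows:
  commands:
    - [0.02, 0, -0.02, 0, -0.08, 1.3, 0.7]
    - [0.02, 0, -0.02, 0, -0.08, 2.6, 0.7]
    - [0.02, 0, -0.02, 0, -0.08, 3.5, 0.7]
    - [0.02, 0, -0.02, 0, -0.08, 4.1, 0.7]
    - [0.02, 0, -0.02, 0, -0.08, 4.4, 0.7]
    - [0.02, 0, -0.02, 0, -0.08, 4.4, 0.7]
    - [0.02, 0, -0.02, 0, -0.08, 4.4, 0.7]

```text
time_s: 2.45
position: [0.5253, -0.1009, 0.0282]
tcp_rot: [[0.864, -0.503, 0.001], [-0.503, -0.864, -0.0], [0.001, -0.0, -1.0]]
force: [0.3, -0.5, 0.7]
opening: 0.699
grasp_force: 0.0
```

```bash
python3 h.py p1,.028; python3 - <<'E'
from h import *
import cv2
a=optics.capture("side")["image"][130:330,230:450]; cv2.imwrite("pics/s2.png",cv2.resize(a,None,fx=3,fy=3))
E
```

```text
p1,.028 [-0.0, -0.01, 0.0, -0.03, 0.03, 0.01]
```

View pics/s2.png

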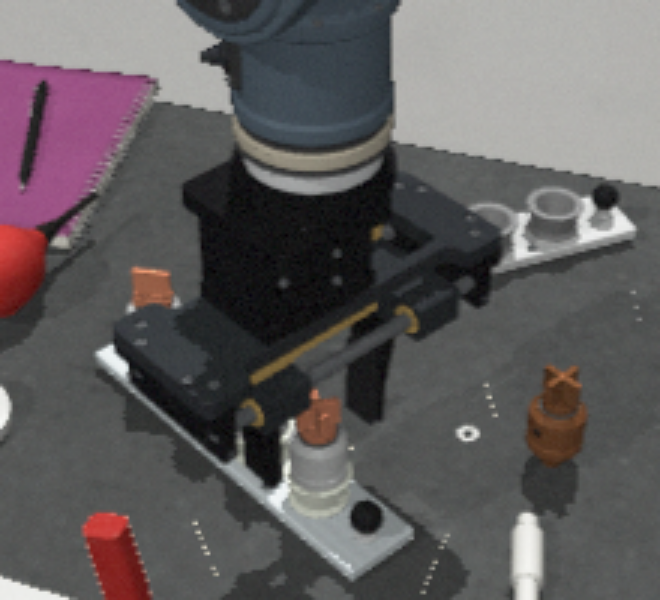

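The fingertips, at crop (265,482) and (367,420), look further from the camera than the cross holder's rim at (320,487). I'll check by projection.

```bash
python3 - <<'E'
from h import *
S=optics.capture("side");st=read_state();p=st["position"];M=st["tcp_rot"]
c=lambda q:((proj(S,q)+.5-[230,130])*3-.5).round().tolist()
print("tcp",c(p),"rim",[c(w(F,x,0,.032)) for x in XS],"holdertop",c(w(F,-.072,0,.06)),"crosstop",c(w(F,-.072,0,.082)))
for s in(-1,1):
  for k in(-1,1): print(s,k,c(p+M@[k*.0095,s*.0305,0]), c(p+M@[k*.0095,s*.0455,0]))
E
```

```text
tcp [315.0, 473.0] rim [[319.0, 470.0], [262.0, 424.0], [208.0, 380.0], [158.0, 339.0]] holdertop [319.0, 433.0] crosstop [318.0, 403.0]
-1 -1 [283.0, 511.0] [261.0, 525.0]
-1 1 [260.0, 491.0] [238.0, 505.0]
1 -1 [368.0, 456.0] [388.0, 443.0]
1 1 [345.0, 438.0] [364.0, 425.0]
```

```bash
python3 - <<'E'
from h import *
import cv2
S=optics.capture("side");st=read_state();p=st["position"];M=st["tcp_rot"]
a=S["image"][240:320,285:375]; a=np.clip(a.astype(float)*1.8,0,255).astype("uint8")
a=cv2.resize(a,None,fx=7,fy=7,interpolation=cv2.INTER_CUBIC)
for s in(-1,1):
  for k in(-1,1):
    for z,col in((0,(0,0,255)),(-.019,(0,255,0))):
      u=((proj(S,p+M@[k*.0095,s*.0305,z])+.5-[285,240])*7).astype(int); cv2.circle(a,tuple(int(i) for i in u),4,col,-1)
cv2.imwrite("pics/s3.png",a)
E
```

```text
(no output)
```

View pics/s3.png

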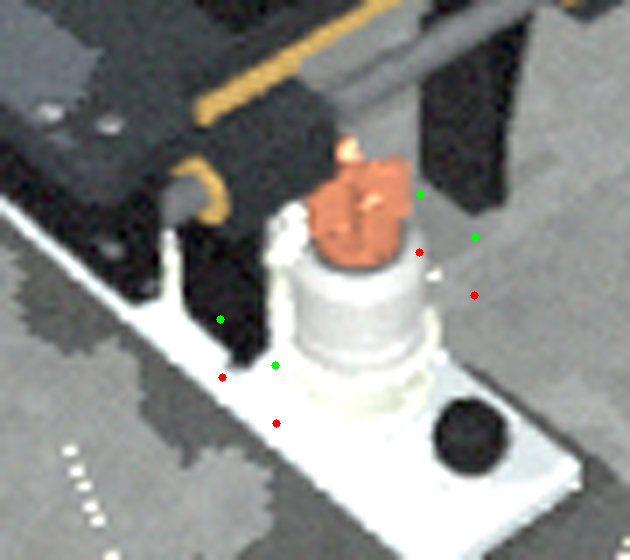

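```bash
python3 - <<'E'
from h import *
import cv2
S=optics.capture("top");st=read_state();p=st["position"];M=st["tcp_rot"]
print(p,st["opening"],st["joint_positions"])
o=np.array([220,180]);a=S["image"][180:330,220:400]; a=np.clip(a.astype(float)*1.6,0,255).astype("uint8")
a=cv2.resize(a,None,fx=4,fy=4,interpolation=cv2.INTER_CUBIC)
d=lambda q,col:cv2.circle(a,tuple(int(i) for i in (proj(S,q)+.5-o)*4),3,col,-1)
for s in(-1,1):
  for k in(-1,1):
    d(p+M@[k*.0095,s*.0305,0],(0,0,255)); d(p+M@[k*.0095,s*.0455,0],(0,255,255))
    d(p+M@[k*.0375,s*.095,-.07],(0,255,0)); d(p+M@[k*.0375,s*.095,-.095],(255,0,0))
cv2.imwrite("pics/t3.png",a)
E
```

```text
[ 0.52631745 -0.10050648  0.02932404] 0.6996091684641033 [-2.27698683e+01  3.83351568e+01  1.02602330e+02  7.56567468e-03
  3.88467418e+01  9.73369387e+01]
```

View pics/t3.png

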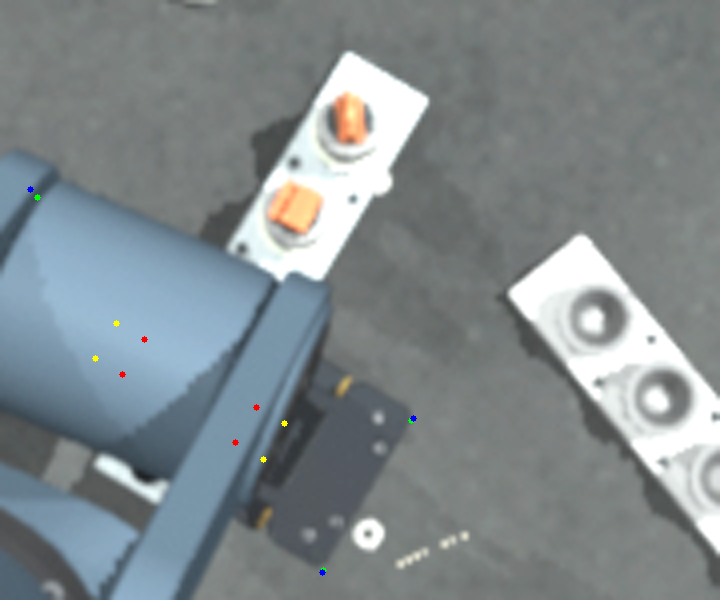

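```bash
python3 - <<'E'
from h import *
import cv2
S=optics.capture("side");st=read_state();p=st["position"];M=st["tcp_rot"]
o=np.array([250,200]);a=S["image"][200:310,250:410]; a=np.clip(a.astype(float)*2.2,0,255).astype("uint8")
a=cv2.resize(a,None,fx=5,fy=5,interpolation=cv2.INTER_CUBIC)
d=lambda q,col:cv2.circle(a,tuple(int(i) for i in (proj(S,q)+.5-o)*5),3,col,-1)
for s in(-1,1):
  for k in(-1,1):
    d(p+M@[k*.0095,s*.0305,-.02],(0,0,255)); d(p+M@[k*.0095,s*.0455,-.02],(0,255,255))
    d(p+M@[k*.0375,s*.095,-.07],(0,255,0)); d(p+M@[k*.0375,s*.095,-.09],(255,0,0))
cv2.imwrite("pics/s4.png",a)
E
```

```text
(no output)
```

View pics/s4.png

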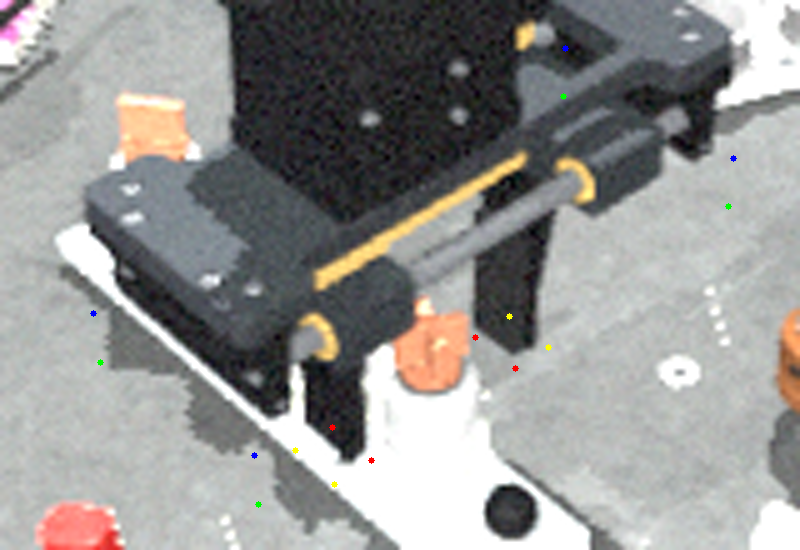

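The top view puts the hand at the right place horizontally. In the side view the tips appear about 20 mm higher than the readings give. Closing at this height is safe either way, so I'll close and look again.

>>> send_rows:
  commands:
    - [0, 0, 0, 0, 0, 0, 0]
    - [0, 0, 0, 0, 0, 0, 0]
    - [0, 0, 0, 0, 0, 0, 0]
    - [0, 0, 0, 0, 0, 0, 0]
    - [0, 0, 0, 0, 0, 0, 0]
    - [0, 0, 0, 0, 0, 0, 0]

```text
time_s: 3.2
position: [0.525, -0.1003, 0.0279]
tcp_rot: [[0.866, -0.501, -0.0], [-0.501, -0.866, -0.001], [0.0, 0.001, -1.0]]
force: [-0.8, -1.1, 1.4]
opening: 0.343
grasp_force: 30.0
```

```bash
python3 - <<'E'
from h import *
import cv2
S=optics.capture("side");st=read_state();p=st["position"];M=st["tcp_rot"]
print(p,st["opening"],st["grasp_force"],st["force"])
o=np.array([285,225]);a=S["image"][225:310,285:385]; a=np.clip(a.astype(float)*1.3,0,255).astype("uint8")
a=cv2.resize(a,None,fx=7,fy=7,interpolation=cv2.INTER_CUBIC)
d=lambda q,col:cv2.circle(a,tuple(int(i) for i in (proj(S,q)+.5-o)*7),3,col,-1)
for s in(-1,1):
  for k in(-1,1):
    d(p+M@[k*.0095,s*.016,0],(0,0,255)); d(p+M@[k*.0095,s*.016,-.019],(0,255,0))
cv2.imwrite("pics/s5.png",a)
E
```

```text
[ 0.52501793 -0.10030112  0.02793805] 0.34477470152399636 30.003392100334167 [-0.49726737 -0.83442249  1.12475558]
```

View pics/s5.png

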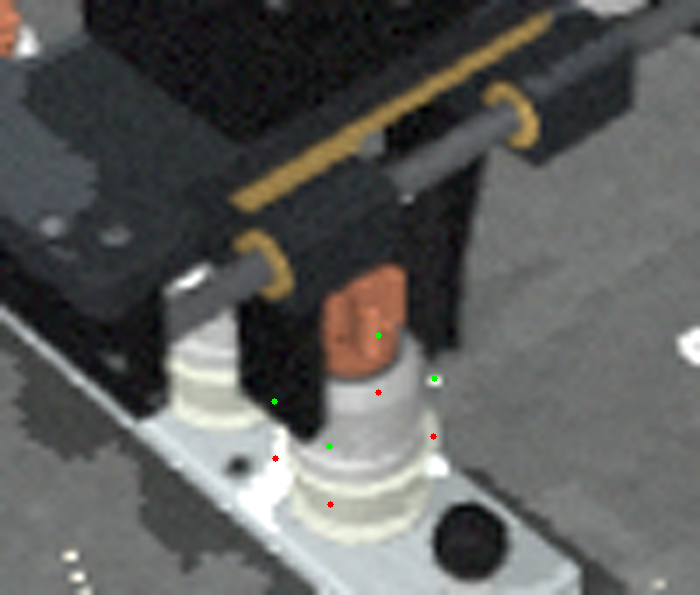

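Gripped, opening 0.344 (about 30 mm), and the near fingertip is at (322,440), roughly z = 0.048. The tips must be above the 39 mm cup rim, otherwise they'd have stopped at 39 mm. So the true tips are about 19 mm above the reported TCP, and I'm holding only the top part of the holder. I'll regrip 7 mm lower.

>>> send_rows:
  commands:
    - [0, 0, 0, 0, 0, 0, 0.6]
    - [0, 0, 0, 0, 0, 0, 0.6]
    - [0, 0, 0, 0, 0, 0, 0.6]
    - [0, 0, 0, 0, 0, 0.13, 0.6]
    - [0, 0, 0, 0, 0, 0.23, 0.6]
    - [0, 0, 0, 0, 0, 0.23, 0]
    - [0, 0, 0, 0, 0, 0.23, 0]
    - [0, 0, 0, 0, 0, 0.23, 0]
    - [0, 0, 0, 0, 0, 0.23, 0]
    - [0, 0, 0, 0, 0, 0.23, 0]
    - [0, 0, 0, 0, 0, 0.23, 0]

```text
time_s: 4.17
position: [0.5251, -0.1003, 0.0211]
tcp_rot: [[0.865, -0.501, 0.0], [-0.501, -0.865, -0.001], [0.001, 0.0, -1.0]]
force: [-1.4, -2.1, 1.0]
opening: 0.356
grasp_force: 30.0
```

```bash
python3 h.py p1,.021 p1,.14 e1,.14
```

```text
p1,.021 [0.01, -0.01, 0.02, -0.01, 0.04, 0.0]
p1,.14 [0.01, -0.01, 0.02, -0.01, 0.05, -3.96]
e1,.14 [0.01, -0.0, -13.96, 2.59, 9.35, -3.96]
```

>>> send_rows:
  commands:
    - [0, 0, 0, 0, 0, -0.5, 0]
    - [0, 0, 0, 0, 0, -1.5, 0]
    - [0, 0, 0, 0, 0, -2.5, 0]
    - [0, 0, 0, 0, 0, -3.5, 0]
    - [0, 0, 0, 0, 0, -3.96, 0]
    - [0, 0, -1, 0.2, 0.7, -3.96, 0]
    - [0, 0, -2, 0.4, 1.4, -3.96, 0]
    - [0, 0, -3.2, 0.6, 2.1, -3.96, 0]
    - [0, 0, -4.5, 0.8, 3, -3.96, 0]
    - [0, 0, -5.8, 1.1, 3.9, -3.96, 0]
    - [0, 0, -7.1, 1.3, 4.8, -3.96, 0]
    - [0, 0, -8.4, 1.6, 5.6, -3.96, 0]
    - [0, 0, -9.7, 1.8, 6.5, -3.96, 0]
    - [0, 0, -11, 2, 7.4, -3.96, 0]
    - [0, 0, -12.2, 2.3, 8.2, -3.96, 0]
    - [0, 0, -13.2, 2.45, 8.8, -3.96, 0]
    - [0, 0, -13.96, 2.59, 9.35, -3.96, 0]
    - [0, 0, -13.96, 2.59, 9.35, -3.96, 0]
    - [0, 0, -13.96, 2.59, 9.35, -3.96, 0]
    - [0, 0, -13.96, 2.59, 9.35, -3.96, 0]

```text
time_s: 5.83
position: [0.4514, -0.38, 0.1392]
tcp_rot: [[0.77, 0.638, -0.0], [0.638, -0.77, 0.002], [0.001, -0.002, -1.0]]
force: [-0.1, 0.3, -3.1]
opening: 0.353
grasp_force: 30.0
```

```bash
python3 h.py e1,.14 e1,.023; python3 - <<'E'
from h import *
import cv2
S=optics.capture("side")
o=np.array([290,110]);a=S["image"][110:260,290:490]; a=np.clip(a.astype(float)*1.3,0,255).astype("uint8")
a=cv2.resize(a,None,fx=4,fy=4,interpolation=cv2.INTER_CUBIC)
st=read_state();p=st["position"]
for q,c in((p+[0,0,.011+.028],(0,0,255)),(p+[0,0,.011],(0,255,0)),(w(E,-.072,0,.032),(255,0,0))):
  cv2.circle(a,tuple(int(i) for i in (proj(S,q)+.5-o)*4),3,c,-1)
cv2.imwrite("pics/s6.png",a)
E
```

```text
e1,.14 [-0.02, -0.01, -0.01, -0.04, 0.05, -0.03]
e1,.023 [-0.02, -0.01, -0.01, -0.04, 0.06, 3.87]
```

View pics/s6.png

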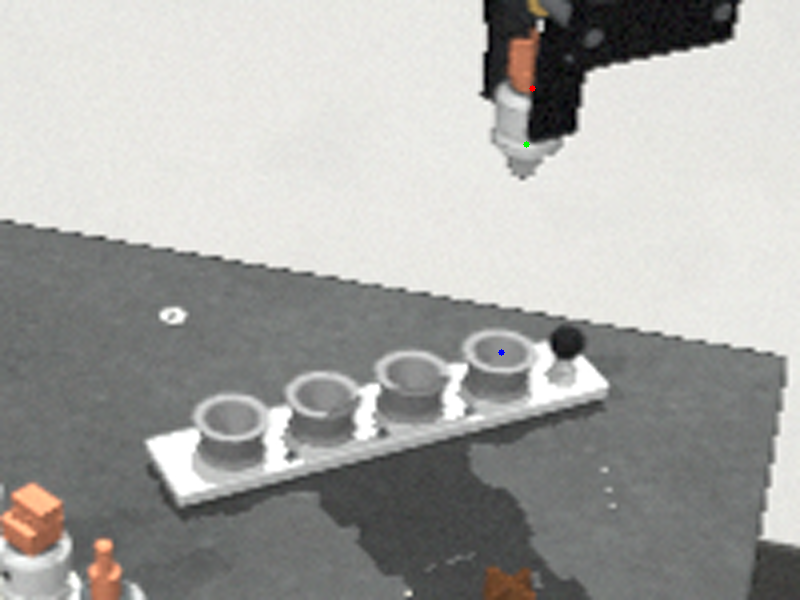

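The cross is held upright, with its underside at the predicted pixel. Lowering it into socket 1.

>>> send_rows:
  commands:
    - [-0.02, 0, 0, -0.04, 0.05, 0.6, 0]
    - [-0.02, 0, 0, -0.04, 0.05, 1.6, 0]
    - [-0.02, 0, 0, -0.04, 0.05, 2.4, 0]
    - [-0.02, 0, 0, -0.04, 0.05, 3, 0]
    - [-0.02, 0, 0, -0.04, 0.05, 3.4, 0]
    - [-0.02, 0, 0, -0.04, 0.05, 3.7, 0]
    - [-0.02, 0, 0, -0.04, 0.05, 3.9, 0]
    - [-0.02, 0, 0, -0.04, 0.05, 3.9, 0]

```text
time_s: 6.55
position: [0.4519, -0.3828, 0.0221]
tcp_rot: [[0.769, 0.639, 0.001], [0.639, -0.769, -0.001], [0.0, 0.001, -1.0]]
force: [-0.2, 0.0, -2.1]
opening: 0.354
grasp_force: 30.0
```

```bash
python3 h.py e1,.021; python3 - <<'E'
from h import *
import cv2
S=optics.capture("side")
a=S["image"][150:250,320:450]; a=np.clip(a.astype(float)*1.3,0,255).astype("uint8")
cv2.imwrite("pics/s7.png",cv2.resize(a,None,fx=5,fy=5,interpolation=cv2.INTER_CUBIC))
E
```

```text
e1,.021 [0.01, -0.01, 0.01, 0.01, -0.03, 0.04]
```

View pics/s7.png

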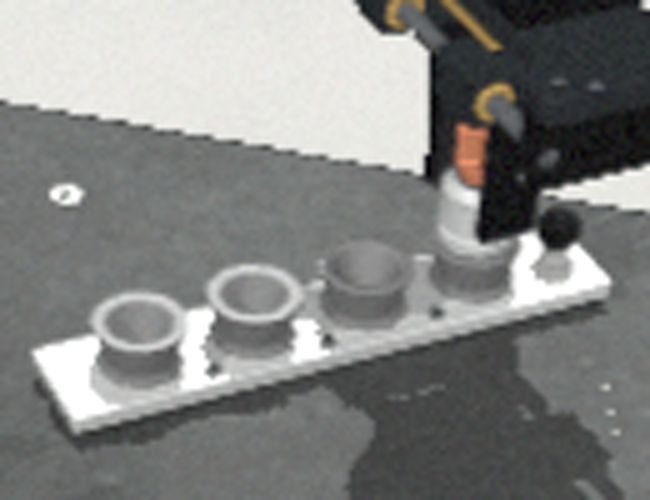

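Seated on the rim. Release, rise, and go to electrode 2.

```bash
python3 h.py p2,.12
```

```text
p2,.12 [0.02, -0.02, 13.98, 8.41, -4.19, -3.25]
```

>>> send_rows:
  commands:
    - [0, 0, 0, 0, 0, 0, 0.65]
    - [0, 0, 0, 0, 0, 0, 0.65]
    - [0, 0, 0, 0, 0, 0, 0.65]
    - [0, 0, 0, 0, 0, -0.5, 0.65]
    - [0, 0, 0, 0, 0, -1.6, 0.65]
    - [0, 0, 0, 0, 0, -2.7, 0.65]
    - [0, 0, 0, 0, 0, -3.25, 0.65]
    - [0, 0, 1.4, 0.8, -0.4, -3.25, 0.65]
    - [0, 0, 2.8, 1.7, -0.8, -3.25, 0.65]
    - [0, 0, 4.2, 2.5, -1.3, -3.25, 0.65]
    - [0, 0, 5.6, 3.4, -1.7, -3.25, 0.65]
    - [0, 0, 7, 4.2, -2.1, -3.25, 0.65]
    - [0, 0, 8.4, 5, -2.5, -3.25, 0.65]
    - [0, 0, 9.8, 5.9, -2.9, -3.25, 0.65]
    - [0, 0, 11.2, 6.7, -3.4, -3.25, 0.65]
    - [0, 0, 12.6, 7.6, -3.8, -3.25, 0.65]
    - [0.02, -0.02, 13.98, 8.41, -4.19, -3.25, 0.65]
    - [0.02, -0.02, 13.98, 8.41, -4.19, -3.25, 0.65]
    - [0.02, -0.02, 13.98, 8.41, -4.19, -3.25, 0.65]
    - [0.02, -0.02, 13.98, 8.41, -4.19, -3.25, 0.65]

```text
time_s: 8.27
position: [0.5657, -0.1259, 0.1207]
tcp_rot: [[0.865, -0.501, 0.001], [-0.501, -0.865, -0.001], [0.001, 0.0, -1.0]]
force: [-0.3, -0.6, -0.6]
opening: 0.653
grasp_force: 0.0
```

```bash
python3 h.py p2,.12 p2,.021; python3 - <<'E'
from h import *
import cv2
S=optics.capture("side")
a=S["image"][130:330,230:450]
cv2.imwrite("pics/s8.png",cv2.resize(a,None,fx=3,fy=3,interpolation=cv2.INTER_CUBIC))
E
```

```text
p2,.12 [0.0, -0.01, 0.02, -0.01, -0.01, 0.02]
p2,.021 [0.0, -0.01, 0.02, -0.01, -0.02, 3.32]
```

View pics/s8.png

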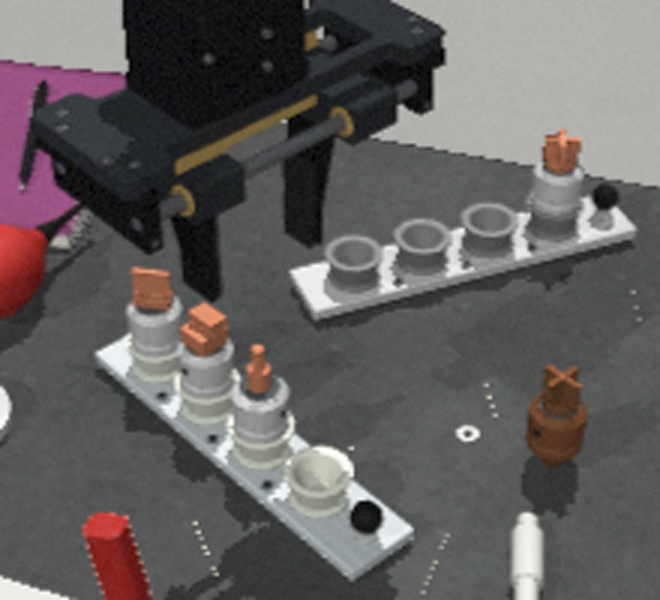

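The cross stands seated at (557,190). Next is the pin.

>>> send_rows:
  commands:
    - [0, 0, 0.02, -0.01, -0.02, 1, 0.65]
    - [0, 0, 0.02, -0.01, -0.02, 2, 0.65]
    - [0, 0, 0.02, -0.01, -0.02, 2.8, 0.65]
    - [0, 0, 0.02, -0.01, -0.02, 3.2, 0.65]
    - [0, 0, 0.02, -0.01, -0.02, 3.32, 0.65]
    - [0, 0, 0.02, -0.01, -0.02, 3.32, 0.65]
    - [0, 0, 0.02, -0.01, -0.02, 3.32, 0]
    - [0, 0, 0.02, -0.01, -0.02, 3.32, 0]
    - [0, 0, 0.02, -0.01, -0.02, 3.32, 0]
    - [0, 0, 0.02, -0.01, -0.02, 3.32, 0]
    - [0, 0, 0.02, -0.01, -0.02, 3.32, 0]
    - [0, 0, 0.02, -0.01, -0.02, 3.32, 0]
    - [0, 0, 0.02, -0.01, -0.02, 3.32, 0]

```text
time_s: 9.4
position: [0.5661, -0.125, 0.0213]
tcp_rot: [[0.864, -0.504, 0.001], [-0.504, -0.864, -0.001], [0.001, -0.0, -1.0]]
force: [0.6, -0.6, 5.9]
opening: 0.355
grasp_force: 30.0
```

```bash
python3 h.py p2,.021 e2,.14
```

```text
p2,.021 [-0.0, -0.02, -0.02, -0.0, 0.02, 0.01]
e2,.14 [0.01, -0.01, -14.0, 1.58, 7.82, -3.95]
```

>>> send_rows:
  commands:
    - [0, 0, 0, 0, 0, -0.5, 0]
    - [0, 0, 0, 0, 0, -1.5, 0]
    - [0, 0, 0, 0, 0, -2.5, 0]
    - [0, 0, 0, 0, 0, -3.5, 0]
    - [0, 0, 0, 0, 0, -3.95, 0]
    - [0, 0, -1, 0.1, 0.5, -3.95, 0]
    - [0, 0, -2, 0.2, 1.1, -3.95, 0]
    - [0, 0, -3.2, 0.35, 1.8, -3.95, 0]
    - [0, 0, -4.5, 0.5, 2.5, -3.95, 0]
    - [0, 0, -5.8, 0.65, 3.2, -3.95, 0]
    - [0, 0, -7.1, 0.8, 4, -3.95, 0]
    - [0, 0, -8.4, 0.95, 4.7, -3.95, 0]
    - [0, 0, -9.7, 1.1, 5.4, -3.95, 0]
    - [0, 0, -11, 1.25, 6.1, -3.95, 0]
    - [0, 0, -12.2, 1.4, 6.8, -3.95, 0]
    - [0, 0, -13.2, 1.5, 7.4, -3.95, 0]
    - [0, 0, -14, 1.58, 7.82, -3.95, 0]
    - [0, 0, -14, 1.58, 7.82, -3.95, 0]
    - [0, 0, -14, 1.58, 7.82, -3.95, 0]
    - [0, 0, -14, 1.58, 7.82, -3.95, 0]

```text
time_s: 11.07
position: [0.4879, -0.3499, 0.1384]
tcp_rot: [[0.77, 0.638, -0.001], [0.638, -0.77, 0.002], [0.0, -0.002, -1.0]]
force: [0.0, 0.6, -2.4]
opening: 0.354
grasp_force: 30.0
```

```bash
python3 h.py e2,.14 e2,.0215 p3,.12
```

```text
e2,.14 [-0.02, -0.01, -0.02, -0.01, 0.05, -0.05]
e2,.0215 [-0.02, -0.01, -0.02, -0.02, 0.06, 3.9]
p3,.12 [-0.02, 0.01, 13.96, 7.32, -2.61, 0.62]
```

>>> send_rows:
  commands:
    - [-0.02, 0, 0, -0.02, 0.05, 0.6, 0]
    - [-0.02, 0, 0, -0.02, 0.05, 1.6, 0]
    - [-0.02, 0, 0, -0.02, 0.05, 2.4, 0]
    - [-0.02, 0, 0, -0.02, 0.05, 3, 0]
    - [-0.02, 0, 0, -0.02, 0.05, 3.4, 0]
    - [-0.02, 0, 0, -0.02, 0.05, 3.7, 0]
    - [-0.02, 0, 0, -0.02, 0.05, 3.9, 0]
    - [-0.02, 0, 0, -0.02, 0.05, 3.9, 0]

```text
time_s: 11.73
position: [0.489, -0.3524, 0.0218]
tcp_rot: [[0.769, 0.639, 0.001], [0.639, -0.769, -0.001], [0.0, 0.002, -1.0]]
force: [0.0, -0.0, -2.4]
opening: 0.359
grasp_force: 30.0
```

```bash
python3 h.py e2,.021 p3,.12
```

```text
e2,.021 [0.02, -0.0, 0.0, 0.01, -0.04, 0.03]
p3,.12 [0.01, -0.01, 13.98, 7.35, -2.68, -3.28]
```

>>> send_rows:
  commands:
    - [0, 0, 0, 0, 0, 0, 0.65]
    - [0, 0, 0, 0, 0, 0, 0.65]
    - [0, 0, 0, 0, 0, 0, 0.65]
    - [0, 0, 0, 0, 0, -0.5, 0.65]
    - [0, 0, 0, 0, 0, -1.6, 0.65]
    - [0, 0, 0, 0, 0, -2.7, 0.65]
    - [0, 0, 0, 0, 0, -3.28, 0.65]
    - [0, 0, 1.4, 0.7, -0.3, -3.28, 0.65]
    - [0, 0, 2.8, 1.5, -0.5, -3.28, 0.65]
    - [0, 0, 4.2, 2.2, -0.8, -3.28, 0.65]
    - [0, 0, 5.6, 2.9, -1.1, -3.28, 0.65]
    - [0, 0, 7, 3.7, -1.3, -3.28, 0.65]
    - [0, 0, 8.4, 4.4, -1.6, -3.28, 0.65]
    - [0, 0, 9.8, 5.1, -1.9, -3.28, 0.65]
    - [0, 0, 11.2, 5.9, -2.1, -3.28, 0.65]
    - [0, 0, 12.6, 6.6, -2.4, -3.28, 0.65]
    - [0.01, -0.01, 13.98, 7.35, -2.68, -3.28, 0.65]
    - [0.01, -0.01, 13.98, 7.35, -2.68, -3.28, 0.65]
    - [0.01, -0.01, 13.98, 7.35, -2.68, -3.28, 0.65]
    - [0.01, -0.01, 13.98, 7.35, -2.68, -3.28, 0.65]

```text
time_s: 13.4
position: [0.6067, -0.1504, 0.1207]
tcp_rot: [[0.865, -0.501, 0.001], [-0.501, -0.865, -0.001], [0.001, 0.001, -1.0]]
force: [0.2, -0.5, -0.7]
opening: 0.651
grasp_force: 0.0
```

```bash
python3 h.py p3,.12 p3,.021; python3 - <<'E'
from h import *
import cv2
S=optics.capture("side")
a=S["image"][130:330,230:450]
cv2.imwrite("pics/s9.png",cv2.resize(a,None,fx=3,fy=3,interpolation=cv2.INTER_CUBIC))
E
```

```text
p3,.12 [0.01, -0.01, 0.02, -0.0, -0.03, 0.02]
p3,.021 [0.01, -0.01, 0.02, -0.01, -0.03, 3.32]
```

View pics/s9.png

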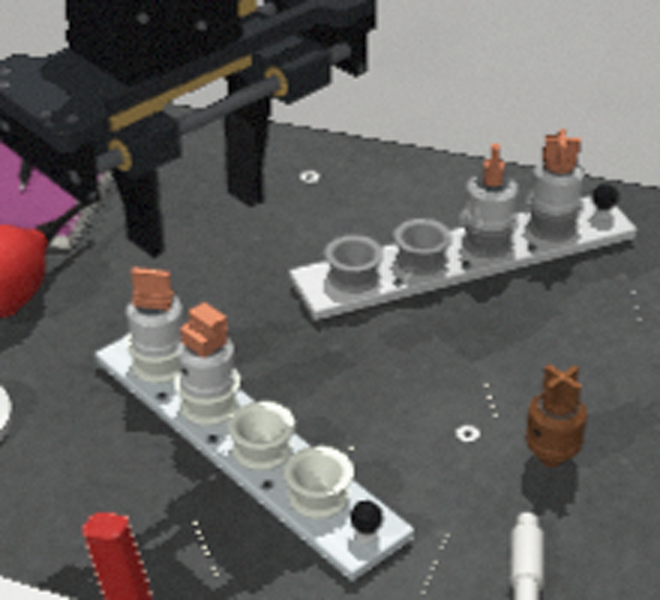

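The pin stands seated in socket 2 at (491,205). Next is the block.

>>> send_rows:
  commands:
    - [0, 0, 0.02, -0.01, -0.03, 1, 0.65]
    - [0, 0, 0.02, -0.01, -0.03, 2, 0.65]
    - [0, 0, 0.02, -0.01, -0.03, 2.8, 0.65]
    - [0, 0, 0.02, -0.01, -0.03, 3.2, 0.65]
    - [0, 0, 0.02, -0.01, -0.03, 3.32, 0.65]
    - [0, 0, 0.02, -0.01, -0.03, 3.32, 0.65]
    - [0, 0, 0.02, -0.01, -0.03, 3.32, 0]
    - [0, 0, 0.02, -0.01, -0.03, 3.32, 0]
    - [0, 0, 0.02, -0.01, -0.03, 3.32, 0]
    - [0, 0, 0.02, -0.01, -0.03, 3.32, 0]
    - [0, 0, 0.02, -0.01, -0.03, 3.32, 0]
    - [0, 0, 0.02, -0.01, -0.03, 3.32, 0]
    - [0, 0, 0.02, -0.01, -0.03, 3.32, 0]

```text
time_s: 14.53
position: [0.6076, -0.1493, 0.0216]
tcp_rot: [[0.864, -0.504, 0.001], [-0.504, -0.864, -0.001], [0.002, 0.0, -1.0]]
force: [-0.9, -0.6, 4.4]
opening: 0.362
grasp_force: 30.0
```

```bash
python3 h.py p3,.021 e3,.14
```

```text
p3,.021 [0.0, -0.02, -0.02, -0.01, 0.02, 0.02]
e3,.14 [0.02, -0.02, -14.0, 0.53, 6.32, -3.94]
```

>>> send_rows:
  commands:
    - [0, 0, 0, 0, 0, -0.5, 0]
    - [0, 0, 0, 0, 0, -1.5, 0]
    - [0, 0, 0, 0, 0, -2.5, 0]
    - [0, 0, 0, 0, 0, -3.5, 0]
    - [0, 0, 0, 0, 0, -3.94, 0]
    - [0, 0, -1, 0, 0.4, -3.94, 0]
    - [0, 0, -2, 0.1, 0.9, -3.94, 0]
    - [0, 0, -3.2, 0.1, 1.4, -3.94, 0]
    - [0, 0, -4.5, 0.2, 2, -3.94, 0]
    - [0, 0, -5.8, 0.2, 2.6, -3.94, 0]
    - [0, 0, -7.1, 0.3, 3.2, -3.94, 0]
    - [0, 0, -8.4, 0.3, 3.8, -3.94, 0]
    - [0, 0, -9.7, 0.4, 4.4, -3.94, 0]
    - [0, 0, -11, 0.4, 5, -3.94, 0]
    - [0, 0, -12.2, 0.5, 5.5, -3.94, 0]
    - [0, 0, -13.2, 0.5, 6, -3.94, 0]
    - [0, 0, -14, 0.53, 6.32, -3.94, 0]
    - [0, 0, -14, 0.53, 6.32, -3.94, 0]
    - [0, 0, -14, 0.53, 6.32, -3.94, 0]
    - [0, 0, -14, 0.53, 6.32, -3.94, 0]

```text
time_s: 16.2
position: [0.5249, -0.3197, 0.1384]
tcp_rot: [[0.77, 0.638, -0.0], [0.638, -0.77, 0.001], [0.0, -0.001, -1.0]]
force: [0.6, -0.1, -3.1]
opening: 0.353
grasp_force: 30.0
```

```bash
python3 h.py e3,.14 e3,.0215
```

```text
e3,.14 [-0.01, -0.0, -0.02, -0.01, 0.04, -0.05]
e3,.0215 [-0.01, -0.0, -0.02, -0.01, 0.04, 3.9]
```

>>> send_rows:
  commands:
    - [-0.01, 0, 0, -0.01, 0.04, 0.6, 0]
    - [-0.01, 0, 0, -0.01, 0.04, 1.6, 0]
    - [-0.01, 0, 0, -0.01, 0.04, 2.4, 0]
    - [-0.01, 0, 0, -0.01, 0.04, 3, 0]
    - [-0.01, 0, 0, -0.01, 0.04, 3.4, 0]
    - [-0.01, 0, 0, -0.01, 0.04, 3.7, 0]
    - [-0.01, 0, 0, -0.01, 0.04, 3.9, 0]
    - [-0.01, 0, 0, -0.01, 0.04, 3.9, 0]

```text
time_s: 16.87
position: [0.5261, -0.3217, 0.022]
tcp_rot: [[0.769, 0.639, 0.001], [0.639, -0.769, -0.001], [-0.0, 0.002, -1.0]]
force: [0.2, 0.5, -1.4]
opening: 0.356
grasp_force: 30.0
```

```bash
python3 h.py e3,.021 p4,.12
```

```text
e3,.021 [0.02, 0.0, 0.0, 0.0, -0.04, 0.03]
p4,.12 [0.02, -0.01, 13.98, 6.29, -1.18, -3.27]
```

>>> send_rows:
  commands:
    - [0, 0, 0, 0, 0, 0, 0.65]
    - [0, 0, 0, 0, 0, 0, 0.65]
    - [0, 0, 0, 0, 0, 0, 0.65]
    - [0, 0, 0, 0, 0, -0.5, 0.65]
    - [0, 0, 0, 0, 0, -1.6, 0.65]
    - [0, 0, 0, 0, 0, -2.7, 0.65]
    - [0, 0, 0, 0, 0, -3.27, 0.65]
    - [0, 0, 1.4, 0.6, -0.1, -3.27, 0.65]
    - [0, 0, 2.8, 1.3, -0.2, -3.27, 0.65]
    - [0, 0, 4.2, 1.9, -0.4, -3.27, 0.65]
    - [0, 0, 5.6, 2.5, -0.5, -3.27, 0.65]
    - [0, 0, 7, 3.1, -0.6, -3.27, 0.65]
    - [0, 0, 8.4, 3.8, -0.7, -3.27, 0.65]
    - [0, 0, 9.8, 4.4, -0.8, -3.27, 0.65]
    - [0, 0, 11.2, 5, -0.9, -3.27, 0.65]
    - [0, 0, 12.6, 5.7, -1.1, -3.27, 0.65]
    - [0.02, -0.01, 13.98, 6.29, -1.18, -3.27, 0.65]
    - [0.02, -0.01, 13.98, 6.29, -1.18, -3.27, 0.65]
    - [0.02, -0.01, 13.98, 6.29, -1.18, -3.27, 0.65]
    - [0.02, -0.01, 13.98, 6.29, -1.18, -3.27, 0.65]

```text
time_s: 18.53
position: [0.6477, -0.1745, 0.1203]
tcp_rot: [[0.865, -0.501, -0.0], [-0.501, -0.865, -0.0], [0.0, 0.0, -1.0]]
force: [0.3, -0.6, -0.2]
opening: 0.651
grasp_force: 0.0
```

```bash
python3 h.py p4,.12 p4,.021
```

```text
p4,.12 [0.01, -0.0, 0.02, 0.01, -0.04, 0.01]
p4,.021 [0.01, -0.0, 0.02, 0.01, -0.04, 3.31]
```

>>> send_rows:
  commands:
    - [0, 0, 0.02, 0, -0.03, 1, 0.65]
    - [0, 0, 0.02, 0, -0.03, 2, 0.65]
    - [0, 0, 0.02, 0, -0.03, 2.8, 0.65]
    - [0, 0, 0.02, 0, -0.03, 3.2, 0.65]
    - [0, 0, 0.02, 0, -0.03, 3.31, 0.65]
    - [0, 0, 0.02, 0, -0.03, 3.31, 0.65]
    - [0, 0, 0.02, 0, -0.03, 3.31, 0]
    - [0, 0, 0.02, 0, -0.03, 3.31, 0]
    - [0, 0, 0.02, 0, -0.03, 3.31, 0]
    - [0, 0, 0.02, 0, -0.03, 3.31, 0]
    - [0, 0, 0.02, 0, -0.03, 3.31, 0]
    - [0, 0, 0.02, 0, -0.03, 3.31, 0]
    - [0, 0, 0.02, 0, -0.03, 3.31, 0]

```text
time_s: 19.62
position: [0.6491, -0.1734, 0.0216]
tcp_rot: [[0.864, -0.504, 0.001], [-0.504, -0.864, -0.0], [0.001, -0.0, -1.0]]
force: [0.1, -0.1, 4.6]
opening: 0.357
grasp_force: 30.0
```

```bash
python3 h.py p4,.021 e4,.14
```

```text
p4,.021 [-0.0, -0.01, -0.02, -0.01, 0.02, 0.02]
e4,.14 [0.01, -0.01, -14.0, -0.53, 4.81, -3.95]
```

>>> send_rows:
  commands:
    - [0, 0, 0, 0, 0, -0.5, 0]
    - [0, 0, 0, 0, 0, -1.5, 0]
    - [0, 0, 0, 0, 0, -2.5, 0]
    - [0, 0, 0, 0, 0, -3.5, 0]
    - [0, 0, 0, 0, 0, -3.95, 0]
    - [0, 0, -1, 0, 0.3, -3.95, 0]
    - [0, 0, -2, -0.1, 0.7, -3.95, 0]
    - [0, 0, -3.2, -0.1, 1.1, -3.95, 0]
    - [0, 0, -4.5, -0.2, 1.5, -3.95, 0]
    - [0, 0, -5.8, -0.2, 2, -3.95, 0]
    - [0, 0, -7.1, -0.3, 2.4, -3.95, 0]
    - [0, 0, -8.4, -0.3, 2.9, -3.95, 0]
    - [0, 0, -9.7, -0.4, 3.3, -3.95, 0]
    - [0, 0, -11, -0.4, 3.8, -3.95, 0]
    - [0, 0, -12.2, -0.5, 4.2, -3.95, 0]
    - [0, 0, -13.2, -0.5, 4.6, -3.95, 0]
    - [0, 0, -14, -0.53, 4.81, -3.95, 0]
    - [0, 0, -14, -0.53, 4.81, -3.95, 0]
    - [0, 0, -14, -0.53, 4.81, -3.95, 0]
    - [0, 0, -14, -0.53, 4.81, -3.95, 0]

```text
time_s: 21.28
position: [0.562, -0.2891, 0.1386]
tcp_rot: [[0.77, 0.638, -0.001], [0.638, -0.77, 0.001], [0.0, -0.001, -1.0]]
force: [0.5, 0.7, -2.7]
opening: 0.352
grasp_force: 30.0
```

```bash
python3 h.py e4,.14 e4,.0215
```

```text
e4,.14 [-0.02, -0.0, -0.02, -0.01, 0.03, -0.05]
e4,.0215 [-0.02, -0.0, -0.02, -0.01, 0.04, 3.9]
```

Lower, release and rise clear in one call.

>>> send_rows:
  commands:
    - [-0.01, 0, 0, -0.01, 0.04, 0.6, 0]
    - [-0.01, 0, 0, -0.01, 0.04, 1.6, 0]
    - [-0.01, 0, 0, -0.01, 0.04, 2.4, 0]
    - [-0.01, 0, 0, -0.01, 0.04, 3, 0]
    - [-0.01, 0, 0, -0.01, 0.04, 3.4, 0]
    - [-0.01, 0, 0, -0.01, 0.04, 3.7, 0]
    - [-0.01, 0, 0, -0.01, 0.04, 3.9, 0]
    - [-0.01, 0, 0, -0.01, 0.04, 3.9, 0]
    - [-0.01, 0, 0, -0.01, 0.04, 3.9, 0.65]
    - [-0.01, 0, 0, -0.01, 0.04, 3.9, 0.65]
    - [-0.01, 0, 0, -0.01, 0.04, 3.9, 0.65]
    - [-0.01, 0, 0, -0.01, 0.04, 3.4, 0.65]
    - [-0.01, 0, 0, -0.01, 0.04, 2.3, 0.65]
    - [-0.01, 0, 0, -0.01, 0.04, 1, 0.65]
    - [-0.01, 0, 0, -0.01, 0.04, -0.2, 0.65]
    - [-0.01, 0, 0, -0.01, 0.04, -1.5, 0.65]
    - [-0.01, 0, 0, -0.01, 0.04, -2.5, 0.65]
    - [-0.01, 0, 0, -0.01, 0.04, -2.5, 0.65]
    - [-0.01, 0, 0, -0.01, 0.04, -2.5, 0.65]

```text
time_s: 22.87
position: [0.564, -0.292, 0.2177]
tcp_rot: [[0.769, 0.639, 0.006], [0.639, -0.769, -0.005], [0.002, 0.008, -1.0]]
force: [-0.2, 0.1, -0.8]
opening: 0.65
grasp_force: 0.0
```

```bash
python3 - <<'E'
from h import *
import cv2
S=optics.capture("side")
o=np.array([310,110]);a=S["image"][110:250,310:460]
a=cv2.resize(a,None,fx=4,fy=4,interpolation=cv2.INTER_CUBIC)
for x in XS: cv2.circle(a,tuple(int(i) for i in (proj(S,w(E,x,0,.06))+.5-o)*4),2,(0,255,0),-1)
cv2.imwrite("pics/s10.png",a)
E
```

```text
(no output)
```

View pics/s10.png

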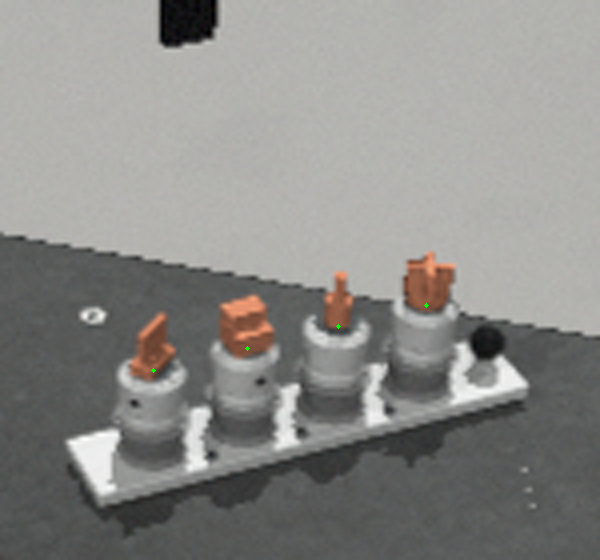

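All four stand upright and fully seated, in the order cross, pin, block, rib from the knob. The holder tops are on their predicted pixels.

```bash
python3 -c "from rig import bot; print(bot.hand_in())"
```

```text
the job is handed in; nothing more can be done
None
```

The job is handed in: all four electrodes stand upright and fully seated in the magazine rack in their original order from the knob (cross, pin, block, rib), checked in the side camera before handing in; the hand-in call returned no verdict.

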